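Open the descaler for the kettle

TASK

The kettle is due for descaling: lift it by its handle off the heating base, set it down upright in the middle of the round cork mat and let go of it. Then press the safety cap of the descaler bottle down, keep it pressed while you twist it a quarter turn anticlockwise, and lift it off; finish still gripping the cap, right way up and steady, about 5 cm straight above the bottle's neck and clear of it. Do not disturb the mug, the jar and the sugar bowl, and do not tip the kettle.

Things in the scene. Friction and masses are not known exactly. Their poses are not given: they have to be found in the camera images.
- kettle: Loose steel kettle, 0.4 to 0.85 kg, upright. Round body of 116 mm diameter at the foot narrowing to 92 mm at 100 mm height, flat lid with a small knob up to 115 mm, spout at its +x side up to 110 mm from the axis, 115 mm high. Origin: centre of the underside; x points to the spout, z up. Balanced under the middle of the handle.
- kettle_handle (a point): Centre of the kettle's wooden handle bar, 172 mm above the kettle's underside. The level bar runs over the lid along the kettle's x axis: 114 mm long, 20 mm wide (along kettle y), 18 mm thick (top at 181 mm); its ends stand on steel struts. 48 mm free between the bar and the knob.
- stand: Fixed black heating base, a flat round disc of 152 mm diameter and 22 mm height that carries the kettle at the start (small switch block at its -x side, 20 mm further out, 15 mm high). Origin: centre of its underside, on the counter.
- mat: Fixed round cork mat, 180 mm diameter, 8 mm thick. Origin: centre of its underside, on the counter.
- bottle: White plastic descaler bottle clamped in a dark steel bracket screwed to the counter, so that it neither moves nor turns. Body 70 x 100 mm (x, y), 81 mm high, a round shoulder up to 96 mm, then a neck of 30 mm diameter (43 mm over its two lugs) up to 134 mm. Origin: centre of the underside, on the counter; z up.
- neck_top (a point): Centre of the bottle neck's upper end, 134 mm above the counter, under the cap. A sprung grey seal disc stands 8 mm out of it.
- cap: Loose black ribbed round push-and-turn cap, 54 mm outer diameter, 36 mm high, 35 g, on the bottle's neck. Origin: centre of its underside, 110 mm above the counter when seated; z up; its x axis lies along the bottle's x axis while locked (about 5 degrees of play). Locked, it can be neither pulled off nor turned.
- cap_top (a point): Centre of the cap's flat top, 36 mm above its underside, 146 mm above the counter when seated. Pressed down over 5 mm (7 is good) against its spring (5 N to start, 10 N at 5 mm, hard stop at 8 mm with 13 N) the cap turns, only anticlockwise seen from above; from about 55 to 125 degrees (90 is best) it is free and lifts straight off. Let up before 55 degrees it catches.
- mug: Bystander: loose white mug, 80 mm diameter, 90 mm high, behind the work. Origin: centre of the underside. Leave it alone.
- jar: Bystander: loose glass jar with wooden lid, 80 mm diameter, 110 mm high, behind the work. Origin: centre of the underside. Leave it alone.
- sugar_bowl: Bystander: loose white bowl, 100 mm diameter, 50 mm high, behind the work. Origin: centre of the underside. Leave it alone.
There are look-alikes about, which are no part of the job. Leave any green or orange look-alike of the kettle alone. Of the things that look like the mat, take the one that is farthest to the robot's left at the start.

How it is judged (in metres and radians):
On the way, in this order (a step that is already met when the one before it is completed fails the run):
1. the kettle is lifted clear of its heating base, the cap still on (z of kettle in the frame of stand above 0.03 m and contact force between kettle and the fingers above 1 N and z of cap in the frame of bottle below 0.12 m), for 0.1 s.
2. the kettle stands upright on the cork mat, let go, the cap still on (horizontal distance between kettle and mat below 0.035 m and angle between kettle's own z axis and vertical below 0.08 rad and z of kettle in the frame of mat below 0.012 m and contact force between kettle and mat above 1 N and contact force between kettle and the arm below 0.1 N and contact force between kettle and the fingers below 0.1 N and linear speed of kettle below 0.02 m/s and z of cap in the frame of bottle below 0.12 m), for 0.2 s.
3. the cap is pressed down at least 4 mm, still level and not yet turned (z of cap in the frame of bottle below 0.106 m and horizontal distance between cap and bottle below 0.01 m and angle between cap's own z axis and vertical below 0.2 rad and angle between the x axis of cap and the x axis of bottle, either way round below 0.3 rad).
4. the cap is twisted past its teeth (over 49 degrees) on the neck (angle between the x axis of cap and the x axis of bottle, either way round above 0.85 rad and z of cap in the frame of bottle below 0.13 m and horizontal distance between cap and bottle below 0.01 m).
At the end, for the whole second after the job is handed in: Kettle let go, at rest on the cork mat, within 5 degrees of upright and 35 mm of its centre; cap held still in the fingers, not touching the bottle, its underside 35 to 140 mm above where it was seated, within 30 mm sideways of the neck's axis and 15 degrees of upright (horizontal distance between kettle and mat below 0.035 m and angle between kettle's own z axis and vertical below 0.08 rad and z of kettle in the frame of mat below 0.012 m and contact force between kettle and mat above 1 N and contact force between kettle and the arm below 0.1 N and contact force between kettle and the fingers below 0.1 N and linear speed of kettle below 0.02 m/s and z of cap in the frame of bottle between 0.145 and 0.25 m and horizontal distance between cap and neck_top below 0.03 m and angle between cap's own z axis and vertical below 0.26 rad and contact force between cap and the fingers above 2 N and contact force between cap and bottle below 0.05 N and linear speed of cap below 0.03 m/s); the arm keeps its last pose, push and grip.
It fails at once if the mug is disturbed (moved over 20 mm) (distance of mug from where it was at the start of the episode above 0.02 m).
It fails at once if the jar is disturbed (moved over 20 mm) (distance of jar from where it was at the start of the episode above 0.02 m).
It fails at once if the sugar bowl is disturbed (moved over 20 mm) (distance of sugar_bowl from where it was at the start of the episode above 0.02 m).
It fails at once if the kettle is tipped over 35 degrees (angle between kettle's own z axis and vertical above 0.6 rad).
It also fails if it takes over 58 s, if anything falls off the work surface, if the arm or the gripper's body presses on something with over 40 N, if the wrist force passes 120 N, or if a joint passes its speed limit or range.

ROBOT

A 6-joint arm with a two-finger parallel gripper is mounted at the origin on the work surface. World frame = base frame: x ahead of the robot, y to its left, z up, the work surface at z = 0. Lengths are in m, angles in degrees, forces in N, time in s.
With the tool pointing down it reaches from about 0.4 to 0.825 m from the base axis. Payload 7 kg.
Tool frame: the origin (TCP) lies midway between the tips of the shut fingers; the grasp point (between the pads) lies 19 mm behind it; z points along the fingers, y is the line along which they close (so a half turn about z gives the same grasp; the last joint's range is limited). The gripper opens to 88 mm and grips with 3 to 60 N. Pads are 19 mm wide; open, the fingers measure 130 mm over their backs; the gripper's body (78 mm by 193 mm) begins 47 mm behind the grasp point.
Start: joints at [-53.967, 20.546, 0.682, 0, -70.136, -16.507], TCP at [0.226, -0.636, 0.227] pointing down, gripper open.
Joint ranges: [-176.03, 176.03], [-82.01, 121.73], [-58.28, 71.71], [-173.87, 95.51], [-174.79, -0.11], [-173.66, 173.66]. Speed limits (degrees/s): [136.94, 136.94, 172.46, 180, 180, 180].

INTERFACE

Orientations are given as [roll, pitch, yaw] about the fixed x, y, z axes, in that order (R = Rz(yaw) Ry(pitch) Rx(roll)).
In Python, from plant import ctrl gives the robot as it stands. The module is installed in compiled form; this text tells all that it offers.
- The arm moves only by the tool play_rows, never from a script. Its argument "commands" is a list that holds one entry, the list of rows, each a list of 7 numbers: the turn, a rotation vector about the tool's x, y, z in rad, then the shift along the tool's x, y, z in cm, then the finger opening in cm, from 0 to 8.76. In form: [[[ax, ay, az, x, y, z, grip], ...]]. A call has 1 to 8 rows; each row is the pose to reach, as a shift and turn from the pose commanded when the call began, along the tool's axes at that moment; what a row does not reach only later rows make up. A row lasts 1/12 s, in which the tool goes at most 41.7 mm and 7.16 degrees, less where a joint would pass 70% of its speed; a pose out of reach is approached as far as the arm can. A call with a gripper value outside its range is refused whole. The fingers move at their own pace and stop on an object; the grip force is fixed at half the most. Time passes only in rows, so rows that repeat a pose let the fingers close. It gives the time, the measured TCP pose, the force, the opening and the grip force at its end, in the units of the state.
- ctrl.get_obs(): the state, without advancing time (a new reading comes with each control period).
- ctrl.snapshot(name): name is "scene" or "top" or "wrist"; returns a dict with "color" (400x640x3 uint8, red, green, blue), "camera_matrix" (3x3 intrinsics, pixels), "origin" and "rotation" of the camera in the world; the wrist camera has in their place "hand_eye" (4x4, takes a point from camera to tool coordinates, whose origin is the TCP and whose axes are the flange's). Camera axes: x right, y down, z forward; pixel columns grow to the right and rows downward; lengths in m; the calibration is good to about 2 mm. A picture is of the moment at which its call begins: read the wrist's pose just before it. There is no depth.
- ctrl.close_job(): hands the job in; it is judged then, once.
Trained networks look in a picture, given as the dict that the camera call returned (one of the last four; its "shot" number tells which), for a name from the list of things; names that differ only in an ending like _2 or _b are one class to them, and where a whole thing is asked for, a point or a joint stands for the part that bears it (a point fixed in the world has none). Each returns a list of dicts, best first, with "conf" (0 to 1); they miss things now and then, are a little off and sometimes report something else, mostly with a low value. They report only what shows in the picture. A call takes as long as a camera call. They do not tell look-alikes from the thing itself.
- ctrl.find_in(picture, name): "bbox" ([left, top, width, height] in pixels, round what is visible of it).
The state is a dict: "clock": time; "joint_pos": joint angles; "qvel": joint speeds; "tau": joint torques, N m; "tool_pos": TCP position; "orientation": TCP orientation; "force": force on the tool from outside, world axes, zero at the start; "moment": the same for the moment, N m; "opening": finger opening in m; "gripper_force": force on a finger pad.
Only numpy, scipy, OpenCV 4.12 (cv2) and the standard library are available. Lean on these libraries where they do the work, as an engineer would, in place of code of your own. Each camera call takes 0.05 s, during which the arm holds its last target. There are 200 camera calls.

## Working session

There is one attempt and no reset: what is moved stays moved. The work goes in short steps, Python scripts to look and compute and a tool call to move; the robot and the scene stay as the last step left them, time stands still between calls to the robot, and variables do not carry over. Pictures are saved under pics/ and viewed, at most 10 in all, crops included, and the job is handed in when it is done.

Besides the shell and the picture viewer there is one more tool, called as name(argument=value, ...), one argument or row to a line, values as JSON. play_rows: Moves the arm, as the interface text tells. Its arguments: {"type":"object","properties":{"commands":{"type":"array","items":{"type":"array","items":{"type":"array","items":{"type":"number"}}}}},"required":["commands"]}

```bash
mkdir -p pics
cat > h.py <<'E'
import numpy as np, cv2
from plant import ctrl
from scipy.spatial.transform import Rotation as R
def pix2z(s,u,v,z):
    K=np.array(s["camera_matrix"]);o=np.array(s["origin"]);r=np.array(s["rotation"])
    d=r@np.linalg.solve(K,[u,v,1.]); return o+d*(z-o[2])/d[2]
def proj(s,p):
    K=np.array(s["camera_matrix"]);c=np.array(s["rotation"]).T@(np.array(p)-np.array(s["origin"]))
    q=K@c; return q[:2]/q[2]
def save(s,n): cv2.imwrite(f"pics/{n}.png",cv2.cvtColor(s["color"],cv2.COLOR_RGB2BGR))
def st():
    o=ctrl.get_obs(); print({k:np.round(o[k],4).tolist() for k in("clock","tool_pos","orientation","force","opening","gripper_force","joint_pos")}); return o
E
python3 - <<'E'
from h import *
st()
for n in("top","scene"):
    s=ctrl.snapshot(n);save(s,n+"0")
    print(n,s["origin"],np.round(s["rotation"],3).tolist(),np.round(s["camera_matrix"],1).tolist())
    for t in("kettle","kettle_handle","stand","mat","bottle","cap","cap_top","mug","jar","sugar_bowl"):
        for f in ctrl.find_in(s,t)[:4]:
            b=f["bbox"];u,v=b[0]+b[2]/2,b[1]+b[3]/2
            h={"mat":.008,"cap":.146,"cap_top":.146,"kettle_handle":.194,"stand":.011}.get(t,0.05)
            print(t,round(f["conf"],2),np.round(b).tolist(),np.round(pix2z(s,u,v,h),3)[:2])
E
```

```text
{'clock': 0.0, 'tool_pos': [0.2255, -0.6357, 0.2256], 'orientation': [179.9063, -0.0063, -160.4805], 'force': [-0.652, 0.3616, -0.3598], 'opening': 0.0875, 'gripper_force': 0.0, 'joint_pos': [-53.9656, 20.5919, 0.6351, -0.0219, -70.1348, -16.5075]}
top [ 0.37018338 -0.09662911  1.52887635] [-173.216, 0.801, -90.673] [[455.1, 0.0, 319.8], [0.0, 455.1, 197.7], [0.0, 0.0, 1.0]]Traceback (most recent call last):
  File "<stdin>", line 10, in <module>
  File "h.py", line 6, in pix2z
    d=r@np.linalg.solve(K,[u,v,1.]); return o+d*(z-o[2])/d[2]
                                                         ~^^^
IndexError: invalid index to scalar variable.
```

View pics/top0.png

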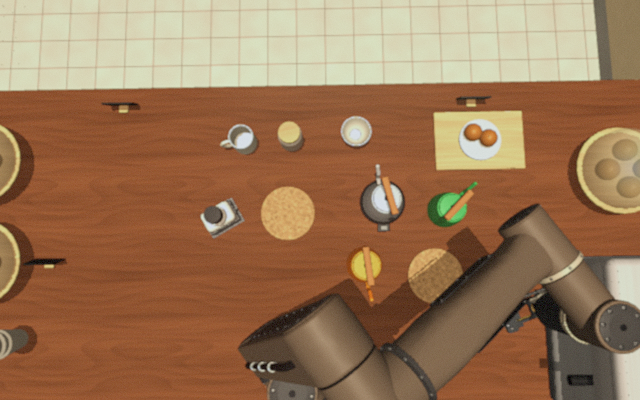

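The top view shows these candidates:
- **Kettles:** steel at (383,201) on the black base, with look-alikes in green at (449,208) and orange at (366,266).
- **Mats:** one at (288,213), which is farthest left, and another at (435,275).
- **Bottle:** at (221,217), with the cap at (213,214).

I choose the steel kettle and the left mat. The camera rotation comes as roll, pitch and yaw, so I'll fix the helper for that.

```bash
sed -i 's/np.array(s\["rotation"\])/R.from_euler("xyz",s["rotation"],degrees=True).as_matrix()/' h.py
python3 - <<'E'
from h import *
for n in("top","scene"):
    s=ctrl.snapshot(n);save(s,n+"1")
    print(n,np.round(s["origin"],3),s["rotation"])
    for t in("kettle","kettle_handle","stand","mat","bottle","cap","mug","jar","sugar_bowl"):
        for f in ctrl.find_in(s,t)[:4]:
            b=f["bbox"];u,v=b[0]+b[2]/2,b[1]+b[3]/2
            h={"mat":.008,"cap":.128,"kettle_handle":.194,"stand":.011}.get(t,0.05)
            print(t,round(f["conf"],2),np.round(b).tolist(),np.round(pix2z(s,u,v,h),3)[:2])
    if n=="top":
        I=cv2.cvtColor(s["color"][155:245,190:480],cv2.COLOR_RGB2BGR);a=cv2.resize(I[:,0:130],None,fx=6,fy=6,interpolation=2);b=cv2.resize(I[:,140:270],None,fx=6,fy=6,interpolation=2)
        cv2.imwrite("pics/crop1.png",cv2.resize(np.vstack([a,b]),(433,600))) if 0 else cv2.imwrite("pics/crop1.png",b)
E
```

```text
top [ 0.37  -0.097  1.529] [-173.21570579    0.80147175  -90.67322052]
kettle 0.95 [426.0, 180.0, 47.0, 49.0] [ 0.516 -0.499]
kettle 0.87 [364.0, 166.0, 33.0, 52.0] [ 0.563 -0.278]
kettle 0.82 [345.0, 243.0, 38.0, 57.0] [ 0.305 -0.216]
kettle_handle 0.64 [347.0, 244.0, 37.0, 54.0] [ 0.314 -0.209]
kettle_handle 0.56 [366.0, 165.0, 33.0, 55.0] [ 0.542 -0.263]
kettle_handle 0.56 [428.0, 180.0, 48.0, 46.0] [ 0.507 -0.469]
stand 0.77 [362.0, 179.0, 41.0, 52.0] [ 0.524 -0.287]
stand 0.48 [205.0, 196.0, 38.0, 39.0] [0.495 0.244]
mat 0.97 [404.0, 249.0, 56.0, 54.0] [ 0.289 -0.444]
mat 0.73 [260.0, 191.0, 55.0, 47.0] [0.496 0.033]
bottle 0.86 [205.0, 197.0, 36.0, 39.0] [0.49 0.24]
cap 0.61 [203.0, 205.0, 23.0, 18.0] [0.493 0.247]
mug 0.69 [221.0, 124.0, 35.0, 29.0] [0.75  0.192]
sugar_bowl 0.95 [342.0, 119.0, 26.0, 25.0] [ 0.766 -0.199]
scene [ 1.096 -0.524  0.769] [-132.82616093    0.4890557    52.78209599]
kettle 0.73 [210.0, 145.0, 51.0, 76.0] [ 0.281 -0.198]
kettle 0.62 [126.0, 229.0, 68.0, 95.0] [ 0.462 -0.483]
kettle 0.57 [228.0, 193.0, 61.0, 87.0] [ 0.493 -0.251]
kettle_handle 0.91 [127.0, 232.0, 67.0, 94.0] [ 0.593 -0.492]
kettle_handle 0.86 [227.0, 193.0, 63.0, 89.0] [ 0.614 -0.306]
kettle_handle 0.7 [209.0, 146.0, 50.0, 76.0] [ 0.445 -0.265]
stand 0.96 [223.0, 249.0, 65.0, 47.0] [ 0.552 -0.299]
mat 0.94 [112.0, 212.0, 74.0, 56.0] [ 0.299 -0.459]
mat 0.85 [318.0, 180.0, 64.0, 49.0] [0.51  0.029]
mat 0.25 [328.0, 286.0, 46.0, 44.0] [ 0.757 -0.183]
bottle 0.72 [381.0, 147.0, 37.0, 41.0] [0.509 0.212]
cap 0.93 [398.0, 128.0, 16.0, 19.0] [0.49  0.246]
mug 0.87 [437.0, 198.0, 42.0, 49.0] [0.754 0.168]
jar 0.81 [396.0, 228.0, 42.0, 49.0] [0.758 0.016]
sugar_bowl 0.57 [325.0, 285.0, 48.0, 45.0] [ 0.774 -0.204]
```

View pics/scene1.png

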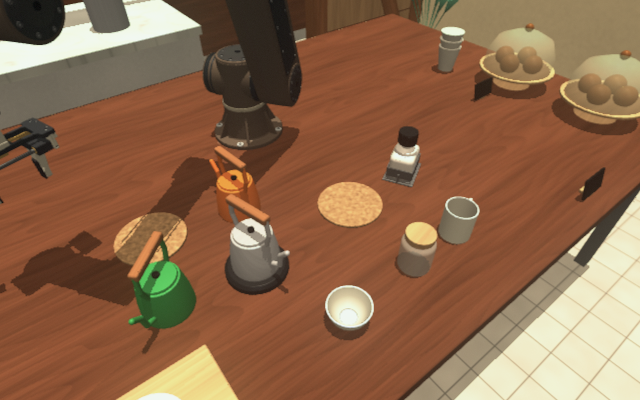

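View pics/crop1.png

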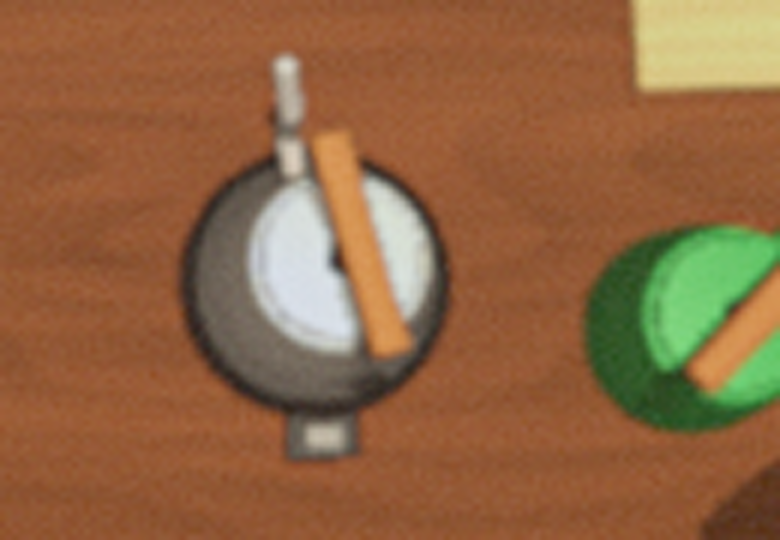

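The scene view agrees. The steel kettle stands on the black base (257,265) with its spout at (283,255). The left mat is at (350,204) and the bottle cap at (407,137). The crop shows the wooden bar running from (333,132) to (392,350), the disc centre at (315,283), and the spout pointing away from the robot. Choices confirmed.

```bash
cat >> h.py <<'E'
def plan(pos,yaw):
    """tool-frame shift (cm) and rotvec to point-down pose at pos,yaw(deg)"""
    o=ctrl.get_obs(); R0=R.from_euler("xyz",o["orientation"],degrees=True); R1=R.from_euler("xyz",[180,0,yaw],degrees=True)
    print("rot",np.round((R0.inv()*R1).as_rotvec(),3),"shift cm",np.round(R0.inv().apply(np.array(pos)-o["tool_pos"])*100,2))
E
python3 - <<'E'
from h import *
s=ctrl.snapshot("top")
a=pix2z(s,385.5,177,.203);b=pix2z(s,395.3,213.3,.203)
d=a-b;print(a,b,"mid",(a+b)/2,"len",np.linalg.norm(d),"yaw",np.degrees(np.arctan2(d[1],d[0])))
print("stand",pix2z(s,382.5,202.2,.022))
print("mat",pix2z(s,288,213,.008))
s2=ctrl.snapshot("scene")
print("mat s2",pix2z(s2,350,204,.008))
for p in (a,b): print(proj(s2,p))
yaw=np.degrees(np.arctan2(d[1],d[0])); m=(a+b)/2
for y in (yaw,yaw-180): plan([m[0],m[1],.30],y)
E
```

```text
[ 0.58706529 -0.27398068  0.203     ] [ 0.47953236 -0.29941366  0.203     ] mid [ 0.53329882 -0.28669717  0.203     ] len 0.1104996246072787 yaw 13.306698284661293
stand [ 0.53200931 -0.28579865  0.022     ]
mat [0.50126972 0.02997485 0.008     ]
mat s2 [0.5080712  0.02902929 0.008     ]
[264.39553901 218.54738632]
[227.2028429  195.01215202]
rot [-0.    -0.    -3.033] shift cm [-40.68  22.65  -7.34]
rot [-0.     0.     0.109] shift cm [-40.68  22.65  -7.34]
```

play_rows(
  commands=[
    [[0, 0, 0.02, -3, 1.7, -2, 8.7], [0, 0, 0.03, -6, 3.4, -4, 8.7], [0, 0, 0.05, -9, 5, -6, 8.7], [0, 0, 0.06, -12.5, 7, -7.3, 8.7], [0, 0, 0.08, -16, 9, -7.3, 8.7], [0, 0, 0.1, -19.5, 11, -7.3, 8.7], [0, 0, 0.11, -23, 12.8, -7.3, 8.7], [0, 0, 0.11, -26, 14.5, -7.3, 8.7]],
  ],
)

```text
clock: 1.87
tool_pos: [0.4235, -0.4107, 0.3]
orientation: [-180.0, 0.1, -166.8]
force: [1.0, -0.4, -0.1]
opening: 0.0868
gripper_force: 0.0
```

play_rows(
  commands=[
    [[0, 0, 0, -3.5, 2, 0, 8.7], [0, 0, 0, -7, 4, 0, 8.7], [0, 0, 0, -10.3, 5.8, 0, 8.7], [0, 0, 0, -13, 7.3, 0, 8.7], [0, 0, 0, -14.7, 8.1, 0, 8.7], [0, 0, 0, -14.7, 8.1, 0, 8.7]],
  ],
)

```text
clock: 2.37
tool_pos: [0.5492, -0.2978, 0.2989]
orientation: [180.0, -0.0, -166.6]
force: [0.9, 0.6, -0.1]
opening: 0.0872
gripper_force: 0.0
```

```bash
cat >> h.py <<'E'
def wristcam():
    o=ctrl.get_obs(); s=ctrl.snapshot("wrist"); T=np.eye(4)
    T[:3,:3]=R.from_euler("xyz",o["orientation"],degrees=True).as_matrix();T[:3,3]=o["tool_pos"]
    T=T@np.array(s["hand_eye"]); s["origin"]=T[:3,3]; s["rotation"]=R.from_matrix(T[:3,:3]).as_euler("xyz",degrees=True); return s
E
python3 - <<'E'
from h import *
st(); s=wristcam(); save(s,"w1"); print(s["origin"],s["rotation"])
for n in("kettle_handle","kettle"): print([(f["conf"],f["bbox"]) for f in ctrl.find_in(s,n)])
print(proj(s,[.587,-.274,.203]),proj(s,[.4795,-.2994,.203]))
plan([.5333,-.2867,.30],-166.7)
E
```

```text
{'clock': 2.3667, 'tool_pos': [0.5492, -0.2978, 0.2989], 'orientation': [179.9775, -0.0115, -166.5953], 'force': [0.864, 0.5526, -0.104], 'opening': 0.0872, 'gripper_force': 0.0, 'joint_pos': [-10.5988, 13.795, 0.574, -0.0163, -76.7986, -65.9928]}
[ 0.47912977 -0.31479509  0.45677438] [ 1.64531732e+02 -4.12181823e-02  1.03379535e+02]
[(0.91, [19.6, 25.9, 206.1, 123.2]), (0.84, [385.3, 0.0, 122.5, 37.9]), (0.58, [286.6, 98.6, 100.8, 175.4])]
[(0.94, [287.2, 95.5, 100.7, 175.1]), (0.7, [15.2, 22.7, 203.5, 125.9]), (0.55, [387.6, 2.2, 117.9, 38.0])]
[339.95324612 255.7911619 ] [342.44475266 108.39105233]
rot [ 0.    -0.    -0.001] shift cm [ 0.96  1.63 -0.06]
```

View pics/w1.png

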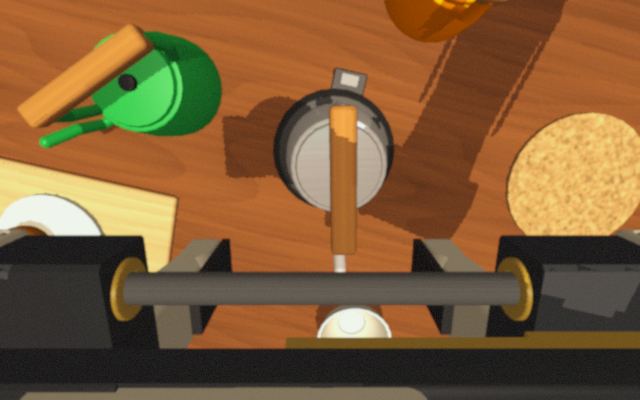

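The wrist view shows the bar from (343,108) to (344,253), about 1.5 px from the predicted line, so the bar is located well. I'll let the arm settle before lining up.

play_rows(
  commands=[
    [[0, 0, 0, 0, 0, 0, 8.7], [0, 0, 0, 0, 0, 0, 8.7]],
  ],
)

```text
clock: 2.68
tool_pos: [0.5459, -0.3011, 0.2998]
orientation: [-180.0, 0.0, -166.9]
force: [-0.6, 0.1, 0.8]
opening: 0.0872
gripper_force: 0.0
```

Run:
```python
from h import *
st(); plan([.5333,-.2857,.176],-166.7)
```

```text
{'clock': 2.6833, 'tool_pos': [0.5459, -0.3011, 0.2998], 'orientation': [-179.9924, 0.0063, -166.8585], 'force': [-0.5629, 0.1475, 0.7516], 'opening': 0.0872, 'gripper_force': 0.0, 'joint_pos': [-10.9564, 13.623, 0.4504, 0.0045, -76.8185, -65.9031]}
rot [-0.     0.    -0.003] shift cm [ 0.88  1.78 12.38]
```

play_rows(
  commands=[
    [[0, 0, 0, 0.5, 1, 1, 8.7], [0, 0, 0, 0.9, 1.8, 3, 8.7], [0, 0, 0, 0.9, 1.8, 5, 8.7], [0, 0, 0, 0.9, 1.8, 7, 8.7], [0, 0, 0, 0.9, 1.8, 8, 8.7], [0, 0, 0, 0.9, 1.8, 8, 8.7], [0, 0, 0, 0.9, 1.8, 8, 8.7]],
  ],
)

```text
clock: 3.27
tool_pos: [0.5337, -0.2853, 0.2199]
orientation: [-180.0, -0.0, -166.8]
force: [0.5, -0.2, 1.1]
opening: 0.0872
gripper_force: 0.0
```

Run:
```python
from h import *
st(); plan([.5333,-.2857,.176],-166.7)
```

```text
{'clock': 3.2667, 'tool_pos': [0.5337, -0.2853, 0.2199], 'orientation': [-179.9842, -0.029, -166.8106], 'force': [0.5157, -0.2047, 1.1303], 'opening': 0.0872, 'gripper_force': 0.0, 'joint_pos': [-9.6363, 14.2836, -9.0907, 0.0281, -66.6462, -67.1855]}
rot [-0.    -0.001 -0.002] shift cm [ 0.04 -0.03  4.39]
```

play_rows(
  commands=[
    [[0, 0, 0, 0, 0, 2, 8.7], [0, 0, 0, 0, 0, 4.3, 8.7], [0, 0, 0, 0, 0, 4.4, 8.7], [0, 0, 0, 0, 0, 4.4, 1], [0, 0, 0, 0, 0, 4.4, 1], [0, 0, 0, 0, 0, 4.4, 1], [0, 0, 0, 0, 0, 4.4, 1], [0, 0, 0, 0, 0, 4.4, 1]],
  ],
)

```text
clock: 3.93
tool_pos: [0.5344, -0.2848, 0.1767]
orientation: [-180.0, 0.1, -166.8]
force: [-0.5, -0.6, 0.5]
opening: 0.0593
gripper_force: 0.0
```

play_rows(
  commands=[
    [[0, 0, 0, 0, 0, 0, 1], [0, 0, 0, 0, 0, 0, 1], [0, 0, 0, 0, 0, 0, 1]],
  ],
)

```text
clock: 4.18
tool_pos: [0.5339, -0.2847, 0.1757]
orientation: [-180.0, 0.0, -166.8]
force: [0.6, -0.6, 1.0]
opening: 0.0396
gripper_force: 0.0
```

play_rows(
  commands=[
    [[0, 0, 0, 0, 0, 0, 1], [0, 0, 0, 0, 0, 0, 1], [0, 0, 0, 0, 0, 0, 1], [0, 0, 0, 0, 0, 0, 1], [0, 0, 0, 0, 0, 0, 1], [0, 0, 0, 0, 0, 0, 1]],
  ],
)

```text
clock: 4.68
tool_pos: [0.5339, -0.2847, 0.1755]
orientation: [180.0, -0.0, -166.8]
force: [0.1, -0.4, -1.6]
opening: 0.0201
gripper_force: 29.8
```

play_rows(
  commands=[
    [[0, 0, 0, 0, 0, -0.8, 1], [0, 0, 0, 0, 0, -1.8, 1], [0, 0, 0, 0, 0, -3, 1], [0, 0, 0, 0, 0, -4.5, 1], [0, 0, 0, 0, 0, -5.5, 1], [0, 0, 0, 0, 0, -6, 1], [0, 0, 0, 0, 0, -6, 1], [0, 0, 0, 0, 0, -6, 1]],
  ],
)

```text
clock: 5.35
tool_pos: [0.5336, -0.2845, 0.2353]
orientation: [180.0, 0.0, -166.8]
force: [-1.1, 0.3, -6.8]
opening: 0.0197
gripper_force: 29.8
```

Run:
```python
from h import *
st(); s=ctrl.snapshot("scene"); save(s,"s2")
m=np.array([.502,.030])
for ly in (-166.8,-150,-140): plan([m[0],m[1],.24],ly)
s=ctrl.snapshot("top")
# mat centre by colour
hsv=cv2.cvtColor(s["color"],cv2.COLOR_RGB2HSV)[170:255,245:330]
print(hsv[43,43],hsv[5,5])
g=((hsv[...,2]>150)&(hsv[...,0]>10)).astype(np.uint8)
g=cv2.morphologyEx(g,cv2.MORPH_CLOSE,np.ones((5,5)));g=cv2.morphologyEx(g,cv2.MORPH_OPEN,np.ones((5,5)))
c=max(cv2.findContours(g,0,1)[0],key=cv2.contourArea);e=cv2.fitEllipse(c);print(e)
print(pix2z(s,e[0][0]+245,e[0][1]+170,.008))
```

```text
{'clock': 5.35, 'tool_pos': [0.5336, -0.2845, 0.2353], 'orientation': [179.9734, 0.0057, -166.7891], 'force': [-1.1233, 0.2961, -6.7546], 'opening': 0.0197, 'gripper_force': 29.8194, 'joint_pos': [-9.5861, 13.6795, -7.8133, -0.0288, -68.5123, -67.1925]}
rot [ 0.001 -0.001  0.   ] shift cm [-4.13 31.32 -0.49]
rot [ 0.001 -0.001 -0.293] shift cm [-4.13 31.32 -0.49]
rot [ 0.001 -0.001 -0.468] shift cm [-4.13 31.32 -0.49]
[ 16 145 118] [ 11 159 159]
((24.111751556396484, 32.0516471862793), (50.40694046020508, 75.41645812988281), 4.146073341369629)
[0.53907448 0.09351301 0.008     ]
```

View pics/s2.png

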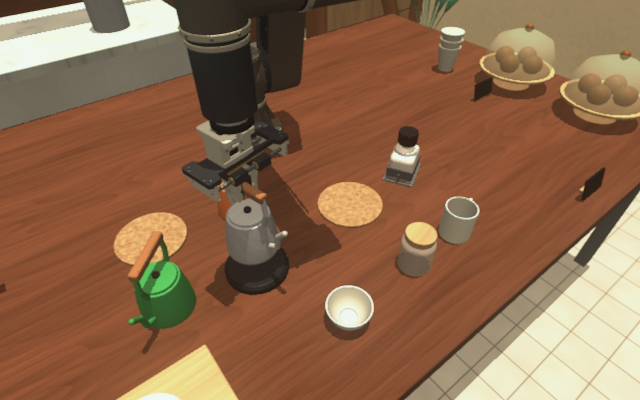

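The kettle is clear of its base at (250,235) and level. Next I'll carry it smoothly to the mat.

play_rows(
  commands=[
    [[0, 0, 0, -0.1, 0.7, 0, 1], [0, 0, 0, -0.3, 2.2, 0, 1], [0, 0, 0, -0.6, 4.2, 0, 1], [0, 0, 0, -0.9, 6.5, 0, 1], [0, 0, 0, -1.2, 9, 0, 1], [0, 0, 0, -1.6, 11.5, 0, 1], [0, 0, 0, -1.9, 14, 0, 1], [0, 0, 0, -2.2, 16.5, 0, 1]],
  ],
)

```text
clock: 6.12
tool_pos: [0.5168, -0.1175, 0.235]
orientation: [180.0, -0.0, -166.8]
force: [0.8, 0.6, -6.1]
opening: 0.0198
gripper_force: 29.9
```

play_rows(
  commands=[
    [[0, 0, 0, -0.3, 2.5, 0, 1], [0, 0, 0, -0.7, 5, 0, 1], [0, 0, 0, -1, 7.5, 0, 1], [0, 0, 0, -1.4, 10, 0, 1], [0, 0, 0, -1.7, 12.2, 0, 1], [0, 0, 0, -1.9, 13.8, 0, 1], [0, 0, 0, -2, 14.6, 0, 1], [0, 0, 0, -2.1, 14.8, 0, 1]],
  ],
)

```text
clock: 6.78
tool_pos: [0.5036, 0.0312, 0.2353]
orientation: [180.0, -0.0, -166.7]
force: [-0.8, -3.0, -6.1]
opening: 0.0197
gripper_force: 29.9
```

play_rows(
  commands=[
    [[0, 0, 0, 0, 0, 0, 1], [0, 0, 0, 0, 0, 0, 1], [0, 0, 0, 0, 0, 0, 1]],
  ],
)

```text
clock: 7.03
tool_pos: [0.5041, 0.0291, 0.2354]
orientation: [-180.0, -0.0, -166.8]
force: [-0.4, 0.5, -6.4]
opening: 0.0196
gripper_force: 29.9
```

Run:
```python
from h import *
st(); plan([.504,.031,.1625],-166.8)
s=wristcam(); save(s,"w2"); print(ctrl.find_in(s,"mat")[:2])
th=np.linspace(0,6.283,40);P=np.array([proj(s,[.504+.09*np.cos(t),.03+.09*np.sin(t),.008]) for t in th])
I=cv2.cvtColor(s["color"],cv2.COLOR_RGB2BGR);cv2.polylines(I,[P.astype(np.int32)],True,(255,0,0),1);cv2.imwrite("pics/w2.png",I)
```

```text
{'clock': 7.0333, 'tool_pos': [0.5041, 0.0291, 0.2354], 'orientation': [-179.9873, -0.0219, -166.8229], 'force': [-0.3822, 0.4758, -6.3561], 'opening': 0.0196, 'gripper_force': 29.8964, 'joint_pos': [25.6357, 4.0335, -19.549, 0.0083, -66.4417, -102.4619]}
rot [-0. -0. -0.] shift cm [-0.04  0.19  7.29]
[{'bbox': [243.8, 83.8, 164.6, 118.4], 'conf': 0.68}]
```

View pics/w2.png

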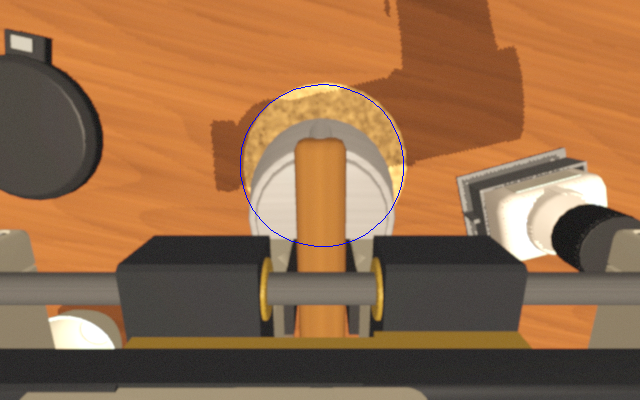

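The projected mat circle (centre about (322,165)) matches the real mat. I'll set the kettle down and release it.

play_rows(
  commands=[
    [[0, 0, 0, 0, 0.1, 1, 1], [0, 0, 0, 0, 0.2, 2.6, 1], [0, 0, 0, 0, 0.2, 4.4, 1], [0, 0, 0, 0, 0.2, 5.8, 1], [0, 0, 0, 0, 0.2, 6.6, 1], [0, 0, 0, 0, 0.2, 7.1, 1], [0, 0, 0, 0, 0.2, 7.4, 1], [0, 0, 0, 0, 0.2, 7.4, 1]],
  ],
)

```text
clock: 7.8
tool_pos: [0.5043, 0.0318, 0.1621]
orientation: [-180.0, 0.1, -166.8]
force: [1.1, 0.7, -5.3]
opening: 0.0197
gripper_force: 29.9
```

play_rows(
  commands=[
    [[0, 0, 0, 0, 0, 0, 1], [0, 0, 0, 0, 0, 0, 1], [0, 0, 0, 0, 0, 0, 1]],
  ],
)

```text
clock: 8.05
tool_pos: [0.5039, 0.0319, 0.1619]
orientation: [180.0, 0.0, -166.8]
force: [0.6, 0.4, -6.1]
opening: 0.0195
gripper_force: 29.9
```

Still bearing the weight, so I'll go a little lower.

play_rows(
  commands=[
    [[0, 0, 0, 0, 0, 0.1, 1], [0, 0, 0, 0, 0, 0.15, 1], [0, 0, 0, 0, 0, 0.15, 1], [0, 0, 0, 0, 0, 0.15, 1]],
  ],
)

```text
clock: 8.38
tool_pos: [0.5043, 0.032, 0.1616]
orientation: [-180.0, 0.1, -166.7]
force: [-3.8, 1.3, 5.7]
opening: 0.0202
gripper_force: 29.9
```

Contact: the force has turned upward. Opening the fingers.

play_rows(
  commands=[
    [[0, 0, 0, 0, 0, 0, 6], [0, 0, 0, 0, 0, 0, 6], [0, 0, 0, 0, 0, 0, 6], [0, 0, 0, 0, 0, 0, 6], [0, 0, 0, 0, 0, 0, 6], [0, 0, 0, 0, 0, 0, 6], [0, 0, 0, 0, 0, 0, 6], [0, 0, 0, 0, 0, 0, 6]],
  ],
)

```text
clock: 9.05
tool_pos: [0.5037, 0.0318, 0.16]
orientation: [-180.0, 0.0, -166.8]
force: [-0.4, 0.4, 0.7]
opening: 0.0597
gripper_force: 0.0
```

play_rows(
  commands=[
    [[0, 0, 0, 0, 0, -1, 8.7], [0, 0, 0, 0, 0, -2.5, 8.7], [0, 0, 0, 0, 0, -4.5, 8.7], [0, 0, 0, 0, 0, -7, 8.7], [0, 0, 0, 0, 0, -9, 8.7], [0, 0, 0, 0, 0, -11, 8.7], [0, 0, 0, 0, 0, -11, 8.7], [0, 0, 0, 0, 0, -11, 8.7]],
  ],
)

```text
clock: 9.72
tool_pos: [0.5043, 0.032, 0.2719]
orientation: [180.0, 0.2, -166.8]
force: [0.2, 0.1, -0.3]
opening: 0.087
gripper_force: 0.0
```

Run:
```python
from h import *
st(); s=wristcam(); save(s,"w3"); 
for n in("cap","bottle","kettle"): print(n,[(f["conf"],f["bbox"]) for f in ctrl.find_in(s,n)])
print(proj(s,[.495,.246,.146]))
```

```text
{'clock': 9.7167, 'tool_pos': [0.5043, 0.032, 0.2719], 'orientation': [179.9691, 0.182, -166.7761], 'force': [0.2245, 0.0619, -0.335], 'opening': 0.087, 'gripper_force': 0.0, 'joint_pos': [25.95, 2.6211, -16.2394, 0.0105, -70.9551, -102.7295]}
cap [(0.63, [521.4, 191.5, 87.0, 45.5])]
bottle [(0.69, [442.3, 141.1, 135.4, 100.3])]
kettle [(0.76, [270.4, 114.8, 104.4, 155.3])]
[567.63401286 237.96143293]
```

View pics/w3.png

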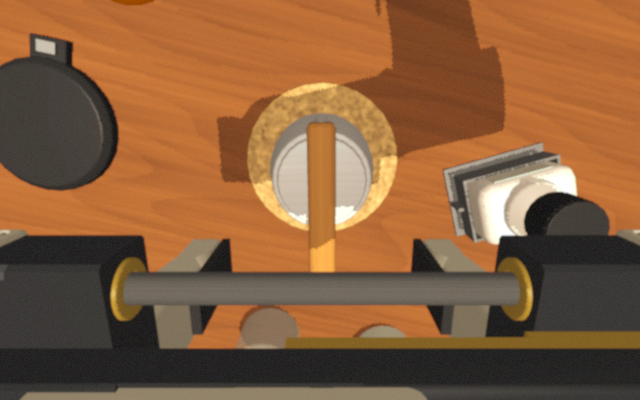

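The kettle stands on the mat in the middle, with its bar at (321,195). The cap is at (567,215) and matches its prediction. I'll move closer for an accurate cap fix.

play_rows(
  commands=[
    [[0, 0, 0, -0.8, 2, 0, 8.7], [0, 0, 0, -2, 5, 0, 8.7], [0, 0, 0, -3.2, 8.5, 0, 8.7], [0, 0, 0, -4.5, 12, 0, 8.7], [0, 0, 0, -6, 15.5, 0, 8.7], [0, 0, 0, -7.2, 18.5, 0, 8.7], [0, 0, 0, -7.8, 20.2, 0, 8.7], [0, 0, 0, -7.8, 20.2, 0, 8.7]],
  ],
)

```text
clock: 10.58
tool_pos: [0.5334, 0.2493, 0.2683]
orientation: [-179.9, -0.1, -166.6]
force: [0.5, -0.9, -0.0]
opening: 0.0872
gripper_force: 0.0
```

play_rows(
  commands=[
    [[0, 0, 0, 0, 0, 0, 8.7], [0, 0, 0, 0, 0, 0, 8.7], [0, 0, 0, 0, 0, 0, 8.7]],
  ],
)

```text
clock: 10.83
tool_pos: [0.5332, 0.2453, 0.27]
orientation: [-180.0, -0.0, -166.8]
force: [0.2, -0.5, 0.4]
opening: 0.0871
gripper_force: 0.0
```

Run:
```python
from h import *
st(); s=wristcam()
for n in("cap","bottle"): print(n,[(f["conf"],f["bbox"]) for f in ctrl.find_in(s,n)])
I=cv2.cvtColor(s["color"],cv2.COLOR_RGB2BGR)
p=np.array([.495,.246])
for z,r in((.146,.027),(.11,.027)):
    P=np.array([proj(s,[p[0]+r*np.cos(t),p[1]+r*np.sin(t),z]) for t in np.linspace(0,6.283,40)]);cv2.polylines(I,[P.astype(np.int32)],True,(255,0,0),1); print(P.mean(0))
cv2.imwrite("pics/w4.png",cv2.resize(I[40:340,170:570],None,fx=2,fy=2))
```

```text
{'clock': 10.8333, 'tool_pos': [0.5332, 0.2453, 0.27], 'orientation': [-179.9841, -0.0211, -166.8214], 'force': [0.2489, -0.4873, 0.4406], 'opening': 0.0871, 'gripper_force': 0.0, 'joint_pos': [43.7768, 10.868, -6.9147, 0.003, -72.2435, -120.5991]}
cap [(0.92, [309.7, 105.3, 65.6, 69.0]), (0.23, [189.3, 305.8, 104.9, 44.7])]
bottle [(0.82, [277.3, 73.4, 119.8, 105.3])]
[333.12552456 148.90800947]
[331.80893381 143.86012764]
```

View pics/w4.png

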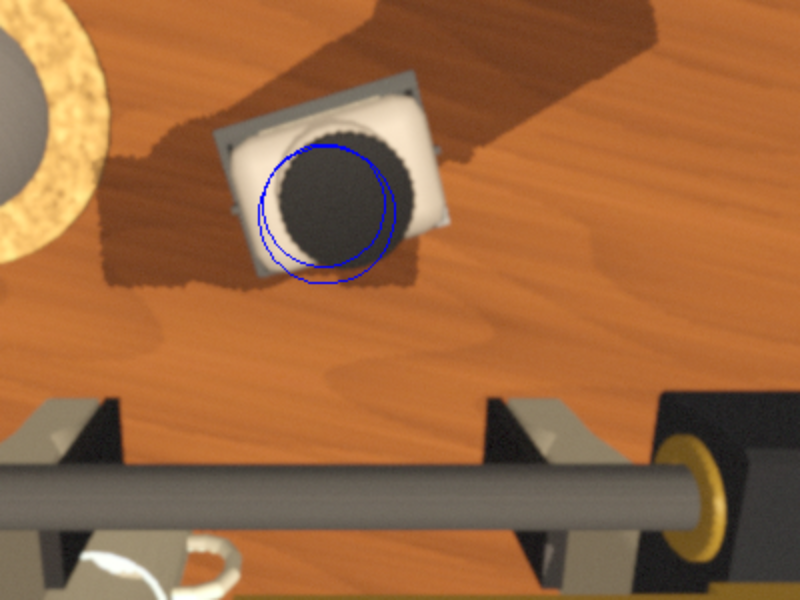

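The cap top is seen at crop (347,199), which is image (343.5,139.5). That is about 8 mm off the earlier estimate.

Run:
```python
from h import *
s=wristcam(); im=s["color"][90:190,295:390]
g=(im.max(2)<75).astype(np.uint8); g=cv2.morphologyEx(g,cv2.MORPH_OPEN,np.ones((9,9)))
c=max(cv2.findContours(g,0,1)[0],key=cv2.contourArea);(u,v),r=cv2.minEnclosingCircle(c);print(u+295.5,v+90.5,r,cv2.boundingRect(c))
for q in((343.5,139.8),(u+295.5,v+90.5)): print(pix2z(s,*q,.146))
a=pix2z(s,170+215/2,40+130/2,.04);b=pix2z(s,170+413/2,40+72/2,.04);print("bracket dir",np.degrees(np.arctan2(*(b-a)[1::-1])),np.linalg.norm(b-a))
p=pix2z(s,343.5,139.8,.146); t=ctrl.snapshot("top"); print("top px",proj(t,p)); plan([p[0],p[1],.18],-166.8)
```

```text
343.1666679382324 140.33333206176758 33.64241409301758 (16, 17, 64, 66)
[0.4868477  0.25240623 0.146     ]
[0.48731067 0.25225203 0.146     ]
bracket dir 118.79269455814048 0.10721133080140455
top px [211.56463936 214.81137011]
rot [ 0.  0. -0.] shift cm [4.39 1.71 9.04]
```

play_rows(
  commands=[
    [[0, 0, 0, 1.2, 0.5, 0.5, 8.7], [0, 0, 0, 3, 1.2, 2, 8.7], [0, 0, 0, 4.4, 1.7, 4.5, 8.7], [0, 0, 0, 4.4, 1.7, 7, 8.7], [0, 0, 0, 4.4, 1.7, 8.6, 8.7], [0, 0, 0, 4.4, 1.7, 9, 8.7], [0, 0, 0, 4.4, 1.7, 9, 8.7], [0, 0, 0, 4.4, 1.7, 9, 8.7]],
  ],
)

```text
clock: 11.75
tool_pos: [0.4873, 0.2529, 0.181]
orientation: [180.0, 0.1, -166.8]
force: [-0.1, -0.1, 0.9]
opening: 0.0873
gripper_force: 0.0
```

Run:
```python
from h import *
st(); plan([.487,.2523,.114],-166.8)
```

```text
{'clock': 11.75, 'tool_pos': [0.4873, 0.2529, 0.181], 'orientation': [179.9974, 0.0545, -166.7812], 'force': [-0.0985, -0.0566, 0.8632], 'opening': 0.0873, 'gripper_force': 0.0, 'joint_pos': [47.8961, 10.7342, -19.1437, 0.0332, -60.0758, -124.6938]}
rot [0.    0.001 0.   ] shift cm [ 0.05 -0.05  6.7 ]
```

play_rows(
  commands=[
    [[0, 0, 0, 0, 0, 1.5, 8.7], [0, 0, 0, 0, 0, 3.5, 8.7], [0, 0, 0, 0, 0, 5.3, 8.7], [0, 0, 0, 0, 0, 6.4, 8.7], [0, 0, 0, 0, 0, 6.7, 7], [0, 0, 0, 0, 0, 6.7, 4], [0, 0, 0, 0, 0, 6.7, 4], [0, 0, 0, 0, 0, 6.7, 4]],
  ],
)

```text
clock: 12.42
tool_pos: [0.4875, 0.2534, 0.1145]
orientation: [179.9, 0.1, -166.8]
force: [0.1, -0.7, -0.3]
opening: 0.0659
gripper_force: 0.0
```

play_rows(
  commands=[
    [[0, 0, 0, 0, 0, 0, 4], [0, 0, 0, 0, 0, 0, 4], [0, 0, 0, 0, 0, 0, 4], [0, 0, 0, 0, 0, 0, 4], [0, 0, 0, 0, 0, 0, 4], [0, 0, 0, 0, 0, 0, 4]],
  ],
)

```text
clock: 12.92
tool_pos: [0.4872, 0.2532, 0.1138]
orientation: [180.0, 0.1, -166.8]
force: [-0.9, 0.5, 5.5]
opening: 0.0547
gripper_force: 30.0
```

Run:
```python
from h import *
st()
```

```text
{'clock': 12.9167, 'tool_pos': [0.4872, 0.2532, 0.1138], 'orientation': [179.9707, 0.0784, -166.7542], 'force': [-0.9402, 0.52, 5.4579], 'opening': 0.0547, 'gripper_force': 30.0014, 'joint_pos': [47.9261, 14.5835, -24.0152, 0.0263, -51.3202, -124.6967]}
```

Gripped well centred, with little side force. Pressing down.

play_rows(
  commands=[
    [[0, 0, 0, 0, 0, 0.2, 4], [0, 0, 0, 0, 0, 0.4, 4], [0, 0, 0, 0, 0, 0.6, 4], [0, 0, 0, 0, 0, 0.7, 4], [0, 0, 0, 0, 0, 0.7, 4], [0, 0, 0, 0, 0, 0.7, 4]],
  ],
)

```text
clock: 13.42
tool_pos: [0.4872, 0.2532, 0.1073]
orientation: [180.0, 0.1, -166.7]
force: [-1.9, -0.9, 11.0]
opening: 0.0551
gripper_force: 30.0
```

Force of 11 N matches about 6 mm of press. I'll twist anticlockwise while holding it down.

play_rows(
  commands=[
    [[0, 0, -0.05, 0, 0, 0.06, 4], [0, 0, -0.15, 0, 0, 0.06, 4], [0, 0, -0.25, 0, 0, 0.06, 4], [0, 0, -0.35, 0, 0, 0.06, 4], [0, 0, -0.45, 0, 0, 0.06, 4], [0, 0, -0.55, 0, 0, 0.06, 4], [0, 0, -0.65, 0, 0, 0.06, 4], [0, 0, -0.75, 0, 0, 0.06, 4]],
  ],
)

```text
clock: 14.08
tool_pos: [0.4881, 0.2538, 0.1073]
orientation: [-179.9, 0.2, -123.5]
force: [-0.5, -0.7, 10.9]
opening: 0.0549
gripper_force: 30.0
```

Run:
```python
from h import *
o=st(); print(o["moment"])
```

```text
{'clock': 14.0833, 'tool_pos': [0.4881, 0.2538, 0.1073], 'orientation': [-179.9119, 0.1941, -123.4772], 'force': [-0.5288, -0.681, 10.9332], 'opening': 0.0549, 'gripper_force': 29.9999, 'joint_pos': [47.9217, 15.0345, -24.4373, 0.0755, -50.3231, -81.4471]}
[ 0.01505674  0.21706724 -0.09659135]
```

play_rows(
  commands=[
    [[0, 0, -0.1, 0, 0, 0, 4], [0, 0, -0.2, 0, 0, 0, 4], [0, 0, -0.3, 0, 0, 0, 4], [0, 0, -0.4, 0, 0, 0, 4], [0, 0, -0.5, 0, 0, 0, 4], [0, 0, -0.6, 0, 0, 0, 4], [0, 0, -0.7, 0, 0, 0, 4], [0, 0, -0.8, 0, 0, 0, 4]],
  ],
)

```text
clock: 14.75
tool_pos: [0.4881, 0.2538, 0.1073]
orientation: [-179.8, 0.1, -77.6]
force: [-0.1, -0.5, 9.5]
opening: 0.0548
gripper_force: 30.0
```

play_rows(
  commands=[
    [[0, 0, -0.05, 0, 0, 0, 4], [0, 0, -0.05, 0, 0, 0, 4], [0, 0, -0.05, 0, 0, -0.3, 4], [0, 0, -0.05, 0, 0, -0.6, 4], [0, 0, -0.05, 0, 0, -0.9, 4], [0, 0, -0.05, 0, 0, -1.1, 4], [0, 0, -0.05, 0, 0, -1.3, 4], [0, 0, -0.05, 0, 0, -1.3, 4]],
  ],
)

```text
clock: 15.42
tool_pos: [0.4865, 0.2526, 0.1184]
orientation: [180.0, -0.0, -75.1]
force: [-0.2, 0.3, 0.3]
opening: 0.0547
gripper_force: 30.0
```

Run:
```python
from h import *
o=st(); print(o["moment"])
```

```text
{'clock': 15.4167, 'tool_pos': [0.4865, 0.2526, 0.1184], 'orientation': [179.9752, -0.0055, -75.1109], 'force': [-0.1603, 0.3423, 0.343], 'opening': 0.0547, 'gripper_force': 29.9998, 'joint_pos': [47.9204, 14.2721, -23.7156, -0.0113, -52.0362, -33.0244]}
[0.02040192 0.1083704  0.02509625]
```

It is free: there is no pull at 4.6 mm above the seat. Lifting straight up.

play_rows(
  commands=[
    [[0, 0, 0, 0, 0, -0.5, 4], [0, 0, 0, 0, 0, -1.3, 4], [0, 0, 0, 0, 0, -2.3, 4], [0, 0, 0, 0, 0, -3.3, 4], [0, 0, 0, 0, 0, -4.2, 4], [0, 0, 0, 0, 0, -4.9, 4], [0, 0, 0, 0, 0, -5.3, 4], [0, 0, 0, 0, 0, -5.3, 4]],
  ],
)

```text
clock: 16.08
tool_pos: [0.4871, 0.2532, 0.1728]
orientation: [-179.9, 0.1, -75.1]
force: [-0.1, -0.0, 0.1]
opening: 0.0549
gripper_force: 30.0
```

play_rows(
  commands=[
    [[0, 0, 0, 0, 0, 0, 4], [0, 0, 0, 0, 0, 0, 4], [0, 0, 0, 0, 0, 0, 4], [0, 0, 0, 0, 0, 0, 4], [0, 0, 0, 0, 0, 0, 4], [0, 0, 0, 0, 0, 0, 4]],
  ],
)

```text
clock: 16.58
tool_pos: [0.4866, 0.2527, 0.1712]
orientation: [180.0, -0.0, -75.1]
force: [0.4, 0.7, -1.0]
opening: 0.0547
gripper_force: 30.0
```

Run:
```python
from h import *
st(); s=ctrl.snapshot("scene"); cv2.imwrite("pics/s5.png",cv2.resize(cv2.cvtColor(s["color"][60:290,200:500],cv2.COLOR_RGB2BGR),None,fx=2.5,fy=2.5))
```

```text
{'clock': 16.5833, 'tool_pos': [0.4866, 0.2527, 0.1712], 'orientation': [179.9772, -0.0158, -75.1029], 'force': [0.3891, 0.7012, -0.9776], 'opening': 0.0547, 'gripper_force': 29.9998, 'joint_pos': [47.9187, 11.217, -19.9102, 0.001, -58.9006, -33.0221]}
```

View pics/s5.png

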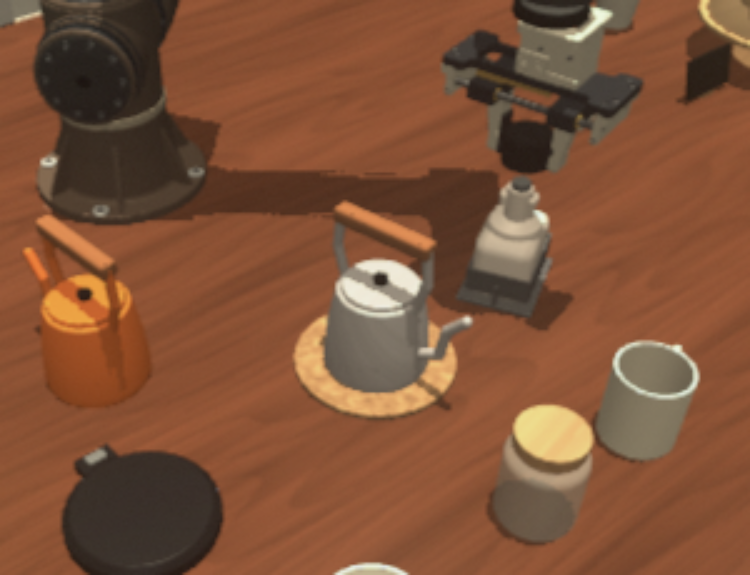

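The cap is upright in the fingers at (525,145), clear above the bare neck at (520,190). The kettle stands on the mat at (380,350) and nothing else has moved. Handing in.

```bash
python3 -c "
from plant import ctrl
print(ctrl.close_job())"
```

```text
the job is handed in; nothing more can be done
None
```

The job is handed in: the kettle stands upright and released in the middle of the cork mat, and the cap is held level about 57 mm above its seat over the bottle's neck, with no verdict returned.

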